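# Second marker into the desk tray, caps the same way

### The job

Put the loose marker pen that lies on the table flat into the empty channel of the wooden desk tray, with its cap pointing the same way as the cap of the marker already lying in the other channel. Let go of it, and leave the other marker lying where it is.

Things in the scene. Friction and masses are not known exactly. Their poses are not given: they have to be found in the camera images.
- marker: The loose marker pen lying on the table to the left of the tray: white barrel, black cap over one end, 138 mm long, 18 mm wide and 18 mm high, 18 g; it does not roll. Its origin is the middle of its underside; its y axis runs along the pen and the cap is at the -y end, z up. A thinner blue pen (10 mm) lies near it and is not wanted.
- marker_cap_end (a point): The tip of the loose marker's black cap: on the pen's axis, 69 mm along the marker's -y from its origin and 9 mm above its underside.
- tray_marker: The marker already in the tray, of the same kind and size as the loose one, lying in the right-hand channel (on the tray's +x side). Same axes: origin at the middle of its underside, black cap at its -y end, which lies toward the tray's -y end.
- pen_tray: Fixed low tray of light wood, 126 (its x) x 190 (y) x 22 mm high; origin: centre of its underside, on the table; z up. Two channels along y, each 40 wide, 178 long, 12 mm deep, centred at x = -37 mm (empty) and +37 mm (other marker), floor 10 mm thick, ridge between them 34 mm wide. For y from -38 to +38 mm walls and ridge are cut away to the floor, leaving room for fingers beside a pen.
- empty_channel (a point): The centre of the empty channel on its floor (10 mm above the table): tray x = -37 mm, y = 0. Its axes are those of the tray: y along the channel; the other marker's cap points to -y.
There are look-alikes about, which are no part of the job. What is shaped like the tray_marker but red is not meant.

How it is judged:
By the outcome, as a careful person would: the job done as asked, in the order asked, and still so for the second after the job is handed in, with the robot touching nothing.
It also fails if it takes over 32 s, if anything falls off the work surface, if the arm or the gripper's body presses on something with over 40 N, if the wrist force passes 120 N, or if a joint passes its speed limit or range.

### The arm

A 6-joint arm with a two-finger parallel gripper is mounted at the origin on a cart in front of the work surface, level with it; the furniture and walls round the work are solid. World frame = base frame: x ahead of the robot, y to its left, z up, the work surface at z = 0. Lengths are in mm, angles in degrees, forces in N, time in s.
With the tool pointing down it reaches from about 350 to 850 mm from the base axis. Payload 8.1 kg.
Tool frame: the origin (TCP) lies at the very end of the fingers, on their centre line; the grasp point (between the pads) lies 19 mm behind it; z points along the fingers, y is the line along which they close (so a half turn about z gives the same grasp; the last joint's range is limited). The gripper opens to 85 mm and grips with 20 to 120 N. Pads are 22 mm wide; open, the fingers measure 114 mm over their backs; the gripper's body (76 mm by 85 mm) begins 54 mm behind the grasp point. The pads swing forward as they close: fully open they stand 13 mm farther back than shut.
Start: joints at [-79.836, 7.471, 85.268, -0, 87.261, -4.893], TCP at [155.891, -579.399, 231.292] pointing down, gripper open.
Joint ranges: [-169.43, 169.43], [-51.17, 129.36], [1.28, 143.12], [-76.62, 256.62], [0, 156.53], [-152.29, 152.29]. Speed limits (degrees/s): [136.94, 136.94, 159.86, 180, 180, 180].

### API

Orientations are given as [roll, pitch, yaw] about the fixed x, y, z axes, in that order (R = Rz(yaw) Ry(pitch) Rx(roll)).
In Python, from bench import * gives the robot as it stands.
- The arm moves only by the tool play_rows, never from a script. Its argument "increments" is a list of rows, each a list of 3 entries, a list of its own where there are three numbers: the gripper's target within -1 to 1 (fully open at 1, half-way at 0, shut at -1), then the shift along the tool's x, y, z in mm, then the turn about the tool's z in rad. A call has 1 to 12 rows; each row shifts and turns the commanded pose from where the row before left it, along the tool's axes as they then stand; what a row does not reach is not made up. A row lasts 1/12 s, in which the tool goes at most 41.7 mm and 7.16 degrees, less where a joint would pass 70% of its speed; a pose out of reach is approached as far as the arm can. A call is refused whole if a number of a shift passes 41.7 or a number of a turn 0.125, either way. A call with a gripper value outside its range is refused whole. The fingers move at their own pace and stop on an object; "force" is the grip in N (left out, the last holds). Time passes only in rows, so rows that do not move let the fingers close. It gives the time, the measured TCP pose, the force, the opening and the grip force at its end, in the units of the state.
- sense(): the state, without advancing time (a new reading comes with each control period).
- snapshot(name): name is "scene" or "top" or "wrist"; returns a dict with "color" (420x560x3 uint8, red, green, blue), "intrinsics" (3x3 intrinsics, pixels), "world_from_camera" (4x4, takes a point from camera to world coordinates). Camera axes: x right, y down, z forward; pixel columns grow to the right and rows downward; lengths in mm; the calibration is good to about 2 mm. A picture is of the moment at which its call begins. There is no depth.
- hand_in(): hands the job in; it is judged then, once.
Trained networks look in a picture, given as the dict that the camera call returned (one of the last four; its "shot" number tells which), for a name from the list of things; names that differ only in an ending like _2 or _b are one class to them, and where a whole thing is asked for, a point or a joint stands for the part that bears it (a point fixed in the world has none). Each returns a list of dicts, best first, with "p" (0 to 1); they miss things now and then, are a little off and sometimes report something else, mostly with a low value. They report only what shows in the picture. A call takes as long as a camera call. They do not tell look-alikes from the thing itself.
- find_in(query, picture): "xyz" ([x, y, z] in mm, in the coordinates of the camera as it stood for that picture, good to about 4 mm: the middle of the surface that is visible of it).
- regions_of(query, picture): "mask" (420x560 bool, what is visible of it).
- pinpoint(query, picture): "xyz" ([x, y, z] in mm, in the coordinates of the camera as it stood for that picture, good to about 4 mm: a listed point, or the origin of a listed thing).
The state is a dict: "time": time; "joint_pos": joint angles; "qd": joint speeds; "joint_efforts": joint torques, N m; "tool_pos": TCP position; "tcp_rot": TCP orientation; "ft_force": force on the tool from outside, world axes, zero at the start; "wrist_torque": the same for the moment, N m; "finger_gap": finger opening in mm; "grip_force": force on a finger pad.
Only numpy, scipy, OpenCV 4.12 (cv2) and the standard library are available. Lean on these libraries where they do the work, as an engineer would, in place of code of your own. Each camera call takes 0.05 s, during which the arm holds its last target. There are 200 camera calls.

## Working session

There is one attempt and no reset: what is moved stays moved. The work goes in short steps, Python scripts to look and compute and a tool call to move; the robot and the scene stay as the last step left them, time stands still between calls to the robot, and variables do not carry over. Pictures are saved under pics/ and viewed, at most 10 in all, crops included, and the job is handed in when it is done.

Besides the shell and the picture viewer there is one more tool, called as name([rows], argument=value, ...), one row to a line, values as JSON. play_rows: Moves the arm, as the interface text tells. Its arguments: {"type":"object","properties":{"increments":{"type":"array","items":{"type":"array"}},"force":{"type":"number"}},"required":["increments"]}

```bash
mkdir -p pics; cat > h.py <<'E'
from bench import *
import numpy as np, cv2
def save(p,n): cv2.imwrite(f"pics/{n}.png",cv2.cvtColor(p["color"],cv2.COLOR_RGB2BGR))
def tow(p,x): T=np.array(p["world_from_camera"]); return (T[:3,:3]@np.array(x)+T[:3,3])
def pix(p,w):
    T=np.array(p["world_from_camera"]);c=T[:3,:3].T@(np.array(w)-T[:3,3]);u=np.array(p["intrinsics"])@c;return u[:2]/u[2]
def ray(p,uv,z):
    T=np.array(p["world_from_camera"]);d=T[:3,:3]@np.linalg.inv(np.array(p["intrinsics"]))@np.array([uv[0],uv[1],1.]);o=T[:3,3]
    return o+d*(z-o[2])/d[2]
E
python3 - <<'E'
from h import *
print(sense())
for n in ["top","scene"]:
    p=snapshot(n); save(p,n+"0")
    for q in ["marker","marker_cap_end","tray_marker","pen_tray","empty_channel"]:
        for r in pinpoint(q,p)[:4]:
            w=tow(p,r["xyz"]); print(n,q,round(r["p"],2),w.round(0),pix(p,w).round(0))
E
```

```text
{'time': 0.0, 'joint_pos': array([-7.98391473e+01,  7.51554641e+00,  8.53308418e+01, -9.09385277e-04,
        8.72638033e+01, -4.89243013e+00]), 'qd': array([ 0.09596957, -0.0279182 ,  0.15262536, -0.05150483, -0.01820743,
       -0.07503388]), 'joint_efforts': array([ 1.33107886e-03, -5.69400895e+01, -5.00547838e+01, -7.89216142e-05,
        1.48174691e-02,  2.75273385e-05]), 'tool_pos': array([ 155.750559  , -578.83514354,  230.22491941]), 'tcp_rot': array([-1.79890132e+02, -8.49275642e-03,  1.50533189e+01]), 'ft_force': array([ 0.21733344, -0.03737096,  0.66294092]), 'wrist_torque': array([-0.00065632, -0.03541288,  0.02734132]), 'grip_force': 0.0, 'finger_gap': 85.5444273019405}
top marker 0.57 [600. 145.   6.] [202. 166.]
top marker_cap_end 0.97 [565.  88.   9.] [229. 183.]
top tray_marker 0.83 [ 503. -189.   10.] [361. 214.]
top tray_marker 0.82 [386.  35.   4.] [252. 270.]
top pen_tray 0.59 [ 502. -150.   -0.] [342. 216.]
top empty_channel 0.95 [ 495. -111.    9.] [323. 218.]
top empty_channel 0.66 [ 504. -188.    6.] [360. 214.]
top empty_channel 0.44 [ 502. -149.   -1.] [341. 215.]
scene marker 0.65 [598. 147.   2.] [191. 243.]
scene marker_cap_end 0.78 [564.  88.  11.] [223. 233.]
scene marker_cap_end 0.56 [ 503. -146.    4.] [309. 207.]
scene tray_marker 0.79 [383.  29.  -2.] [310. 255.]
scene tray_marker 0.73 [ 504. -189.    7.] [318. 200.]
scene pen_tray 0.82 [ 504. -147.    2.] [309. 207.]
scene empty_channel 0.76 [ 498. -112.    5.] [303. 212.]
```

```bash
ls pics
```

```text
scene0.png
top0.png
```

View pics/top0.png

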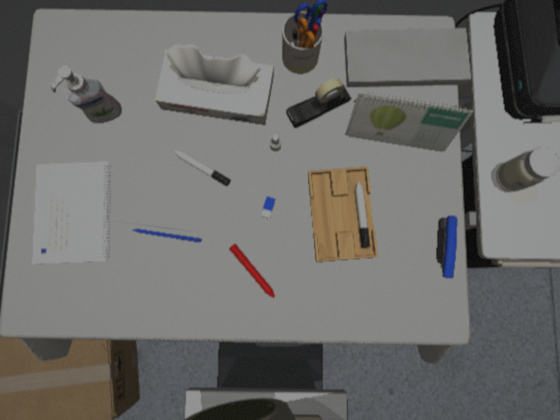

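```bash
python3 - <<'E'
import cv2
i=cv2.imread("pics/top0.png")[120:320,150:420]; cv2.imwrite("pics/crop0.png",cv2.resize(i,None,fx=2.9,fy=2.9,interpolation=2))
E
```

```text
(no output)
```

View pics/crop0.png

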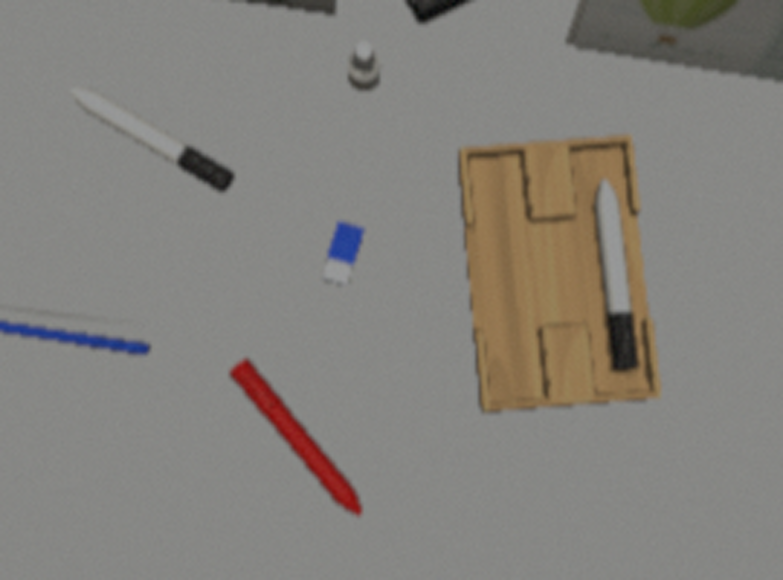

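The top view shows three candidates. The white pen with a black cap runs from (176,152) to (229,184) and fits the description. The red pen at (252,270) and the thin blue pen at (167,236) are look-alikes. The tray's empty channel is at about (323,217), and its pen's cap is at (364,240), so the cap points toward the image bottom. The enlarged crop confirms all of this.

```bash
python3 - <<'E'
from h import *
p=snapshot("top")
s=2.9
def c(x,y,z): return ray(p,(150+(x+.5)/s-.5,120+(y+.5)/s-.5),z)
a=c(73,92,9);b=c(228,182,9)
print("pen tip,cap,mid,len",a.round(1),b.round(1),((a+b)/2).round(1),np.linalg.norm(a-b))
co=[c(460,150,22),c(632,137,22),c(659,397,22),c(484,411,22)]
for x in co: print(x.round(1))
o=sum(co)/4; print("tray o",o.round(1))
for q,z in [("marker",9),("pen_tray",0)]:
  for r in regions_of(q,p)[:2]:
    m=r["mask"].astype(np.uint8); v,u=np.nonzero(m)
    W=np.array([ray(p,(x,y),z if q=="marker" else 16)[:2] for x,y in zip(u,v)]).astype(np.float32)
    rc=cv2.minAreaRect(W); print(q,r["p"],len(u),rc)
t1=c(604,182,19);t2=c(626,369,19);print("traypen",t1.round(1),t2.round(1))
E
```

```text
pen tip,cap,mid,len [631.1 204.5   9. ] [566.   88.9   9. ] [598.6 146.7   9. ] 132.59569902243402
[589.7 -77.7  22. ]
[ 601.6 -201.    22. ]
[ 416.  -217.3   22. ]
[404.1 -95.7  22. ]
tray o [ 502.9 -147.9   22. ]
marker 0.79 510 ((599.6295776367188, 145.8068389892578), (135.8733367919922, 18.919410705566406), 60.56112289428711)
pen_tray 0.81 5223 ((505.5339660644531, -148.71820068359375), (195.25460815429688, 130.1089324951172), 5.528210639953613)
pen_tray 0.21 537 ((503.7808837890625, -188.4628143310547), (134.12060546875, 19.862964630126953), 6.532778263092041)
traypen [ 568.9 -181.1   19. ] [ 435.3 -195.2   19. ]
```

play_rows([
  [1, [25.6, -24.4, 0], 0],
  [1, [25.6, -24.4, 0], 0],
  [1, [25.6, -24.4, 0], 0],
  [1, [25.6, -24.4, 0], 0],
  [1, [25.6, -24.4, 0], 0],
  [1, [25.6, -24.4, 0], 0],
  [1, [25.6, -24.4, 0], 0],
  [1, [25.6, -24.4, 0], 0],
  [1, [25.6, -24.4, 0], 0],
  [1, [25.6, -24.4, 0], 0],
  [1, [25.6, -24.4, 0], 0],
  [1, [25.6, -24.4, 0], 0],
])

```text
time: 1.75
tool_pos: [377.1, -215.3, 231.6]
tcp_rot: [180.0, -0.0, 15.0]
ft_force: [1.9, -1.3, -0.4]
finger_gap: 85.3
grip_force: 0.0
```

play_rows([
  [1, [25.6, -24.4, 0], 0],
  [1, [25.6, -24.4, 0], 0],
  [1, [25.6, -24.4, 0], 0],
  [1, [25.6, -24.4, 0], 0],
  [1, [25.6, -24.4, 0], 0],
  [1, [25.6, -24.4, 0], 0],
  [1, [25.6, -24.4, 0], 0],
  [1, [25.6, -24.4, 0], 0],
  [1, [25.6, -24.4, 0], 0],
  [1, [25.6, -24.4, 0], 0],
  [1, [25.6, -24.4, 0], 0],
  [1, [25.6, -24.4, 0], 0],
])

```text
time: 2.75
tool_pos: [597.8, 147.5, 231.3]
tcp_rot: [180.0, -0.0, 15.1]
ft_force: [0.6, -1.4, 1.0]
finger_gap: 85.4
grip_force: 0.0
```

play_rows([
  [1, [0, 0, 0], -0.115],
  [1, [0, 0, 0], -0.115],
  [1, [0, 0, 0], -0.115],
  [1, [0, 0, 0], -0.115],
  [1, [0, 0, 0], -0.115],
  [1, [0, 0, 0], -0.115],
  [1, [0, 0, 0], -0.105],
  [1, [0, 0, 10], 0],
  [1, [0, 0, 20], 0],
  [1, [0, 0, 20], 0],
  [1, [0, 0, 0], 0],
  [1, [0, 0, 0], 0],
])

```text
time: 3.75
tool_pos: [595.7, 145.5, 179.3]
tcp_rot: [-179.8, 0.1, 60.5]
ft_force: [-0.5, 1.0, 0.1]
finger_gap: 85.3
grip_force: 0.0
```

```bash
python3 - <<'E'
from h import *
s=sense();print(s["time"],s["tool_pos"],s["tcp_rot"],s["joint_pos"])
p=snapshot("wrist");save(p,"w1")
for q in ["marker","marker_cap_end"]:
    for r in pinpoint(q,p)[:3]: print(q,r["p"],tow(p,r["xyz"]).round(1))
for r in regions_of("marker",p)[:2]:
    v,u=np.nonzero(r["mask"])
    W=np.array([ray(p,(x,y),9)[:2] for x,y in zip(u,v)]).astype(np.float32)
    print(r["p"],len(u),cv2.minAreaRect(W))
E
```

```text
3.75 [595.7367806  145.47680155 179.34047959] [-1.79825727e+02  1.38987251e-01  6.04647507e+01] [ 8.93386163e+00  1.13330832e+01  8.64382946e+01 -4.08143741e-04
  8.24515311e+01  3.84693767e+01]
marker 0.97 [6.009e+02 1.469e+02 2.000e-01]
marker_cap_end 0.87 [561.9  89.9   7.8]
0.62 1885 ((599.6953735351562, 144.57276916503906), (137.28515625, 17.2003173828125), 60.306270599365234)
0.36 1113 ((567.152099609375, -99.45365905761719), (61.21502685546875, 53.53052520751953), 7.2014241218566895)
```

View pics/w1.png

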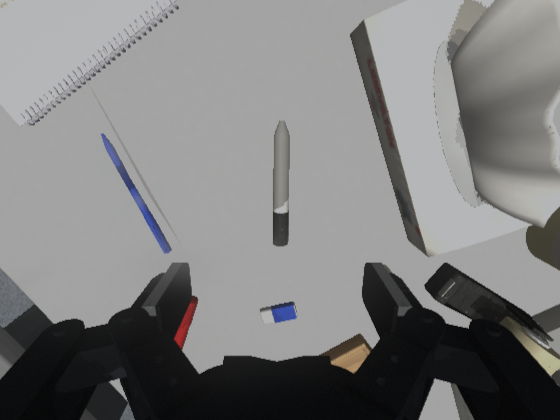

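The wrist view shows the marker at (281,183) with its cap down at (281,228), nearly centred between the fingers. It is about 4 mm off in world x.

play_rows([
  [0.4, [2, 3.5, 10], 0],
  [0.4, [0, 0, 25], 0],
  [0.4, [0, 0, 25], 0],
  [0.4, [0, 0, 25], 0],
  [0.4, [0, 0, 25], 0],
  [0.4, [0, 0, 20], 0],
  [0.4, [0, 0, 15], 0],
  [0.4, [0, 0, 10], 0],
  [0.4, [0, 0, 5], 0],
  [0.4, [0, 0, 0], 0],
  [0.4, [0, 0, 0], 0],
  [0.4, [0, 0, 0], 0],
])

```text
time: 4.95
tool_pos: [602.3, 145.9, 22.8]
tcp_rot: [179.9, -0.1, 60.6]
ft_force: [0.0, 0.1, -0.8]
finger_gap: 59.7
grip_force: 0.0
```

```bash
python3 - <<'E'
from h import *
s=sense();print(s["time"],s["tool_pos"],s["tcp_rot"],s["finger_gap"],s["ft_force"])
p=snapshot("wrist");save(p,"w2")
for r in regions_of("marker",p)[:2]:
    v,u=np.nonzero(r["mask"])
    W=np.array([ray(p,(x,y),9)[:2] for x,y in zip(u,v)]).astype(np.float32)
    print(r["p"],len(u),cv2.minAreaRect(W))
E
```

```text
4.95 [602.3379774  145.91418325  22.84059278] [ 1.79888884e+02 -8.88184838e-02  6.06037539e+01] 59.70622039702389 [ 0.01422217  0.08427386 -0.76845043]
```

View pics/w2.png

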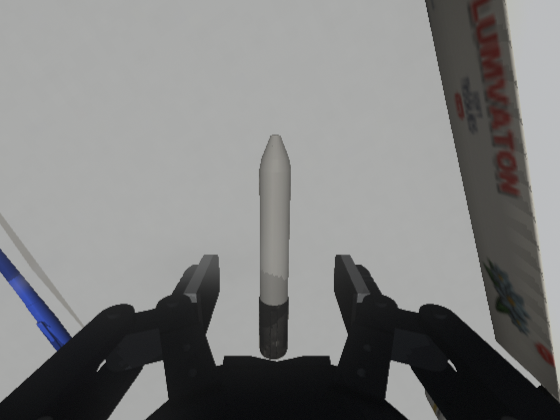

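The pen sits centred between the pads (pads at u≈218 and 335, pen at 274). I'll go down and grip.

play_rows([
  [0.4, [0, 0, 9], 0],
  [0.4, [0, 0, 7], 0],
  [0.4, [0, 0, 0], 0],
  [-1, [0, 0, 0], 0],
  [-1, [0, 0, 0], 0],
  [-1, [0, 0, 0], 0],
  [-1, [0, 0, 0], 0],
  [-1, [0, 0, 0], 0],
  [-1, [0, 0, 0], 0],
  [-1, [0, 0, 0], 0],
  [-1, [0, 0, 0], 0],
  [-1, [0, 0, 0], 0],
], force=40)

```text
time: 6.05
tool_pos: [601.5, 145.8, 5.7]
tcp_rot: [180.0, -0.0, 60.6]
ft_force: [-0.2, -1.5, 3.5]
finger_gap: 17.6
grip_force: 39.6
```

play_rows([
  [-1, [0, 0, -10], 0],
  [-1, [0, 0, -20], 0],
  [-1, [0, 0, -30], 0],
  [-1, [0, 0, -30], 0],
  [-1, [0, 0, -20], 0.12],
  [-1, [0, 0, 0], 0.12],
  [-1, [0, 0, 0], 0.12],
  [-1, [0, 0, 0], 0.12],
  [-1, [0, 0, 0], 0.12],
  [-1, [0, 0, 0], 0.12],
  [-1, [0, 0, 0], 0.12],
  [-1, [0, 0, 0], 0.12],
])

```text
time: 7.05
tool_pos: [600.8, 145.7, 115.7]
tcp_rot: [180.0, 0.0, 5.3]
ft_force: [0.3, -0.1, 0.1]
finger_gap: 17.0
grip_force: 39.2
```

play_rows([
  [-1, [-13.8, 27.3, 0], 0],
  [-1, [-13.8, 27.3, 0], 0],
  [-1, [-13.8, 27.3, 0], 0],
  [-1, [-13.8, 27.3, 0], 0],
  [-1, [-13.8, 27.3, 0], 0],
  [-1, [-13.8, 27.3, 0], 0],
  [-1, [-13.8, 27.3, 0], 0],
  [-1, [-13.8, 27.3, 0], 0],
  [-1, [-13.8, 27.3, 0], 0],
  [-1, [0, 0, 0], 0],
  [-1, [0, 0, 0], 0],
  [-1, [0, 0, 0], 0],
])

```text
time: 8.05
tool_pos: [501.6, -110.6, 115.6]
tcp_rot: [-180.0, -0.0, 5.6]
ft_force: [-0.1, 0.4, 0.1]
finger_gap: 17.3
grip_force: 39.3
```

```bash
python3 - <<'E'
from h import *
s=sense();print(s["time"],s["tool_pos"],s["tcp_rot"],s["finger_gap"])
p=snapshot("wrist");save(p,"w3")
for q in ["pen_tray","empty_channel","marker","marker_cap_end","tray_marker"]:
    for r in pinpoint(q,p)[:3]: print(q,round(r["p"],2),tow(p,r["xyz"]).round(1))
t=snapshot("top")
for q in ["marker","marker_cap_end"]:
    for r in pinpoint(q,t)[:2]: print("top",q,round(r["p"],2),tow(t,r["xyz"]).round(1))
E
```

```text
8.05 [ 501.57027261 -110.63979671  115.64467714] [-1.79977826e+02 -2.03764308e-02  5.55805050e+00] 17.338289772665433
pen_tray 0.97 [ 500.  -148.9    1.4]
marker 0.77 [ 497.9 -111.7  113. ]
marker 0.38 [ 430.1 -111.2  116.3]
marker_cap_end 0.94 [ 430.8 -114.   116.9]
tray_marker 0.87 [383.2  33.6  -1. ]
tray_marker 0.61 [ 504.8 -188.5    7. ]
top marker 0.5 [ 498.6 -107.9  111.3]
top marker_cap_end 0.69 [ 431.1 -117.   116.6]
```

View pics/w3.png

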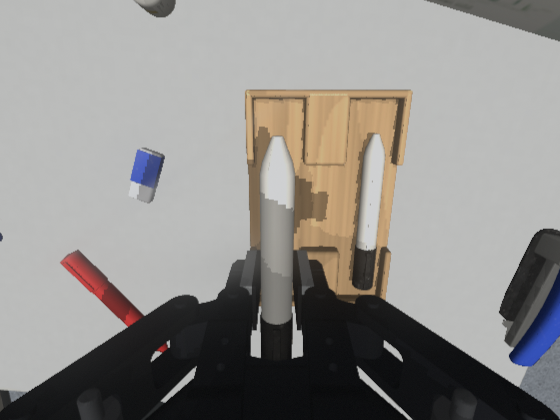

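The held pen is at (276,240), cap toward the robot, above the empty channel. The tray's far edge runs from (247,92) to (411,92), parallel to the image. I'll get the channel line from those corners.

```bash
python3 - <<'E'
from h import *
p=snapshot("wrist")
a=ray(p,(246.5,90.5),22);b=ray(p,(411.5,91),22)
x=(b-a)/np.linalg.norm(b-a);y=np.array([-x[1],x[0],0]);m=(a+b)/2
print(a,b,np.linalg.norm(b-a),"tray yaw",np.degrees(np.arctan2(y[1],y[0])))
o=m-95*y;o[2]=10;print("o",o,"chan",o-37*x)
t1=ray(p,(375,134),19);t2=ray(p,(363,289),19);print("traypen",t1,t2)
s=sense();print(s["tool_pos"],s["tcp_rot"][2])
E
```

```text
[592.24728385 -79.22990784  22.        ] [ 604.00710709 -200.89915459   22.        ] 122.23624276788235 tray yaw 5.520719190967219
o [ 503.56785547 -149.20407267   10.        ] chan [ 500.00824458 -112.37569814   10.        ]
traypen [ 570.72309805 -181.16511566   19.        ] [ 432.26703254 -197.95285184   19.        ]
[ 501.52428033 -110.57436567  115.19409345] 5.637795864232177
```

play_rows([
  [-1, [0, 1.3, 10], 0],
  [-1, [0, 0, 20], 0],
  [-1, [0, 0, 20], 0],
  [-1, [0, 0, 15], 0],
  [-1, [0, 0, 10], 0],
  [-1, [0, 0, 8], 0],
  [-1, [0, 0, 6], 0],
  [-1, [0, 0, 5], 0],
  [-1, [0, 0, 3], 0],
  [-1, [0, 0, 0], 0],
  [-1, [0, 0, 0], 0],
  [-1, [0, 0, 0], 0],
])

```text
time: 9.55
tool_pos: [502.2, -112.4, 19.0]
tcp_rot: [180.0, -0.1, 5.6]
ft_force: [0.4, -0.6, 0.6]
finger_gap: 17.1
grip_force: 39.3
```

play_rows([
  [-1, [0, 0, 0.8], 0],
  [-1, [0, 0, 0.8], 0],
  [-1, [0, 0, 0], 0],
  [-1, [0, 0, 0], 0],
])

```text
time: 9.88
tool_pos: [501.7, -112.2, 16.8]
tcp_rot: [180.0, -0.0, 5.6]
ft_force: [-0.3, -0.6, -0.7]
finger_gap: 17.0
grip_force: 39.3
```

```bash
python3 - <<'E'
from h import *
for i in range(3):
    p=snapshot("wrist");s=sense();print(s["tool_pos"],s["ft_force"],s["finger_gap"])
save(p,"w4")
E
```

```text
[ 501.62887902 -112.2076626    16.75825345] [-0.3191465   0.36331972 -0.89375016] 17.175475259787685
[ 501.64901477 -112.23085218   16.76189284] [-0.59482217  0.2573366  -0.56920393] 17.16468845688859
[ 501.60528926 -112.22001286   16.7298843 ] [ 0.68251198 -0.34451221 -1.23756577] 16.629106982025622
```

View pics/w4.png

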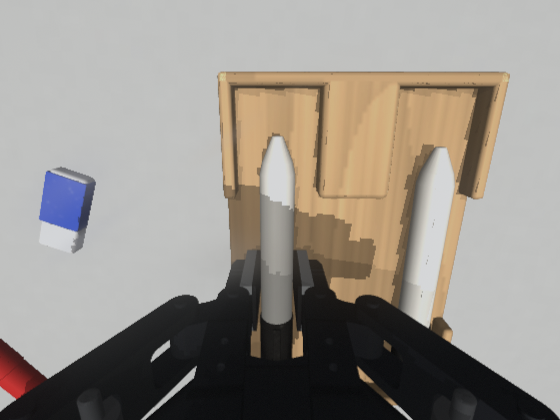

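The pen is in line with the empty channel and centred in it (pen at u≈278, channel from 235 to 323). I'll lower the last millimetre, let go and retreat.

play_rows([
  [-1, [0, 0, 0.6], 0],
  [-1, [0, 0, 0.5], 0],
  [-1, [0, 0, 0], 0],
  [-0.3, [0, 0, 0], 0],
  [0, [0, 0, 0], 0],
  [0, [0, 0, 0], 0],
  [0, [0, 0, 0], 0],
  [0, [0, 0, 0], 0],
  [0, [0, 0, 0], 0],
])

```text
time: 10.78
tool_pos: [501.6, -112.2, 15.6]
tcp_rot: [180.0, -0.0, 5.6]
ft_force: [-0.3, 0.7, -0.3]
finger_gap: 42.8
grip_force: 0.0
```

play_rows([
  [0, [0, 0, -5], 0],
  [0, [0, 0, -10], 0],
  [0, [0, 0, -20], 0],
  [0, [0, 0, -25], 0],
  [0, [0, 0, -30], 0],
  [0, [0, 0, -30], 0],
  [0, [0, 0, -20], 0],
  [0, [-20, 0, 0], 0],
  [0, [-20, 0, 0], 0],
  [0, [0, 0, 0], 0],
  [0, [0, 0, 0], 0],
  [0, [0, 0, 0], 0],
])

```text
time: 11.78
tool_pos: [462.4, -116.3, 156.5]
tcp_rot: [180.0, -0.1, 5.6]
ft_force: [0.7, -0.5, -0.6]
finger_gap: 42.8
grip_force: 0.0
```

```bash
python3 - <<'E'
from h import *
p=snapshot("wrist");save(p,"w5")
s=sense();print(s["time"],s["tool_pos"],s["qd"].round(2))
E
```

```text
11.8333 [ 462.48102511 -116.17271284  156.2312705 ] [ 0.16  0.87 -0.18  0.1  -0.04 -0.01]
```

View pics/w5.png

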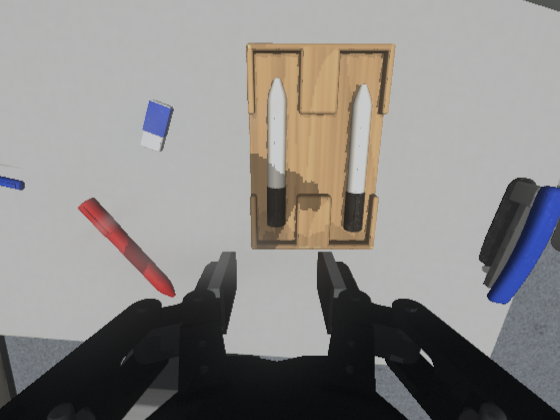

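The marker lies flat in the left channel, from (277,80) to (276,226). Its cap points the same way as the cap of the other marker at (354,212), which looks undisturbed, and the gripper is clear.

```bash
python3 -c "
from bench import *
print(hand_in())"
```

```text
the job is handed in; nothing more can be done
None
```

The loose marker lies flat in the empty channel with its cap pointing the same way as the other marker's, released, and the job was handed in at about 11.8 s; no verdict came back.

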